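# Find the housing with the loose part

## Task

One of the three identical closed aluminium housings on the bench has come in with a steel part loose inside that rattles when the housing is shaken. Find out which one it is and set that one down, flat and right way up and not dropped, inside the steel repair tray. The two sound ones must end standing right way up on the bench or its mat, and the other things on the bench must be left where they are.

Things in the scene. Friction and masses are not known exactly. Their poses are not given: they have to be found in the camera images.
- place_left (a point): left place on the mat: a point 28 mm above the bench, which at the start is the centre (within 3 mm) of the housing standing there; x along the housing's 130 mm length, y across its 56 mm width, z up. It stays with the mat when the housing is taken away. The three housings are closed boxes 50 mm high, outwardly identical, aluminium with black ends and a vented lid; grip across the width from above
- place_middle (a point): middle place on the mat: a point 28 mm above the bench, which at the start is the centre (within 3 mm) of the housing standing there; x along the housing's 130 mm length, y across its 56 mm width, z up. It stays with the mat when the housing is taken away. Each housing weighs 0.3 to 0.75 kg at random, so weight does not tell; a sound one is balanced about its centre
- place_right (a point): right place on the mat: a point 28 mm above the bench, which at the start is the centre (within 3 mm) of the housing standing there; x along the housing's 130 mm length, y across its 56 mm width, z up. It stays with the mat when the housing is taken away. The faulty one, at any of the three places, hides a 130 g steel part that slides easily 43 mm either way along its length and knocks at the ends
- mat: dark rubber mat fixed on the bench, 180 mm (own x) x 520 mm (own y) x 3 mm, with three white outlined places 190 mm apart along y, each with one housing. Origin: centre of its underside; z up
- tray: open sheet-steel repair tray fixed to the bench, 220 mm (own x) x 170 mm (own y) outside, walls 4 mm thick (7 mm over the rolled rim) whose rim is 43 mm above the bench; its inner floor, 212 x 162 mm, is 12 mm above the bench. Origin: centre of its underside, on the bench; z up. Also to be left alone: a screwdriver and a 60 mm high carton nearer the robot than the housings; a mug and a 160 mm high can farther out
- tape: bystander: yellow roll of tape lying flat, 90 mm across, 25 mm high; origin at its underside centre; leave it alone
- wrench: bystander: open-ended wrench lying flat, 160 mm long; origin at its underside; leave it alone
- meter: bystander: orange hand-held multimeter lying flat, 150 x 75 x 34 mm; origin at its underside centre; leave it alone

How it is judged:
By the outcome, as a careful person would: the job done as asked, in the order asked, and still so for the second after the job is handed in, with the robot touching nothing.
It also fails if it takes over 72 s, if anything falls off the work surface, if the arm or the gripper's body presses on something with over 40 N, if the wrist force passes 120 N, or if a joint passes its speed limit or range.

## Robot

A 7-joint arm with a two-finger parallel gripper is mounted at the origin on the work surface. World frame = base frame: x ahead of the robot, y to its left, z up, the work surface at z = 0. Lengths are in m, angles in rad, forces in N, time in s.
With the tool pointing down it reaches from about 0.35 to 0.9 m from the base axis. Payload 8.1 kg.
Tool frame: the origin (TCP) lies on the centre line of the jaws, within the pads' length; the fingertips stand 14 mm ahead of it and the grasp point (between the pads) lies 5 mm behind it; z points along the fingers, y is the direction in which the jaws open and shut (so a half turn about z gives the same grasp; the last joint's range is limited). The gripper opens to 92 mm and grips with 3 to 60 N. Pads are 19 mm wide; open, the fingers measure 130 mm over their backs; the gripper's body (75 mm by 190 mm) begins 47 mm behind the grasp point.
Start: joints at [1.028, 0.434, 0.025, 1.573, -0.012, 1.134, -0.075], TCP at [0.266, -0.566, 0.241] pointing down, gripper open.
Joint ranges: [-2.62, 2.62], [-0.44, 2.09], [-1.27, 1.32], [0.08, 2.57], [-1.32, 4.46], [0.12, 2], [-2.74, 2.74]. Speed limits (rad/s): [2.22, 2.22, 3.01, 3.01, 3.14, 3.14, 3.14].

## Interface

Orientations are given as a rotation vector (axis times angle).
In Python, from cell import arm, optics gives the robot as it stands.
- The arm moves only by the shell command python3 -m creep 'ROWS' [FORCE]. ROWS is JSON, a list of rows, each an object with "translation": the shift along the tool's x, y, z in m, a list of three; "rot": the turn, a rotation vector about the tool's x, y, z in degrees, a list of three; "jaw": the finger opening in m, from 0 to 0.0918. In form: [{"translation": [x, y, z], "rot": [wx, wy, wz], "jaw": jaw}, ...]. A call has 1 to 12 rows; each row shifts and turns the commanded pose from where the row before left it, along the tool's axes as they then stand; what a row does not reach is not made up. A row lasts 1/12 s, in which the tool goes at most 41.7 mm and 7.16 degrees, less where a joint would pass 70% of its speed; a pose out of reach is approached as far as the arm can. A call is refused whole if a number of a shift passes 0.0417 or a number of a turn 7.16, either way. A call with a gripper value outside its range is refused whole. The fingers move at their own pace and stop on an object; FORCE is the grip in N (left out, the last holds). Time passes only in rows, so rows that do not move let the fingers close. It gives the time, the measured TCP pose, the force and the opening at its end, in the units of the state.
- arm.observe(): the state, without advancing time (a new reading comes with each control period).
- optics.get_image(name): name is "scene" or "top" or "wrist"; returns the picture (400x640x3 uint8, red, green, blue); there is no depth.
- optics.camera_info(name): a dict with "fx", "fy", "cx", "cy" (pixels), "R" (3x3) and "t" (3): a world point X has camera coordinates R X + t. Camera axes: x right, y down, z forward; pixel columns grow to the right and rows downward; lengths in m; the calibration is good to about 2 mm. A picture is of the moment at which its call begins: read the wrist's pose just before it. camera_info takes no time and is no camera call; for the wrist camera it gives the pose at the moment of the call.
- arm.sign_off(): hands the job in, once; it reports no verdict.
Trained networks look in the newest picture that a camera, given by its name, has taken for a name from the list of things; names that differ only in an ending like _2 or _b are one class to them, and where a whole thing is asked for, a point or a joint stands for the part that bears it (a point fixed in the world has none). Each returns a list of dicts, best first, with "score" (0 to 1); they miss things now and then, are a little off and sometimes report something else, mostly with a low value. They report only what shows in the picture. A call takes as long as a camera call.
- optics.boxes_of(camera, thing): "location" ([column, row] in pixels, amid what is visible of it).
- optics.pinpoint(camera, thing): "location" ([column, row] in pixels: a listed point, or the origin of a listed thing).
The state is a dict: "clock": time; "joints": joint angles; "dq": joint speeds; "joint_efforts": joint torques, N m; "position": TCP position; "ee_rot": TCP orientation; "force": force on the tool from outside, world axes, zero at the start; "ft_torque": the same for the moment, N m; "width": opening from 0.0 (shut) to 1.0 (fully open).
Only numpy, scipy, OpenCV 4.12 (cv2) and the standard library are available. Lean on these libraries where they do the work, as an engineer would, in place of code of your own. Each camera call takes 0.05 s, during which the arm holds its last target.

## Working session

There is one attempt and no reset: what is moved stays moved. The work goes in short steps, Python scripts to look and compute and a shell command to move; the robot and the scene stay as the last step left them, time stands still between calls to the robot, and variables do not carry over. Pictures are saved under pics/ and viewed, and the job is handed in when it is done.

```bash
ls; mkdir -p pics; cat > h.py <<'E'
from cell import arm, optics
import numpy as np, cv2
from scipy.spatial.transform import Rotation as Ro
def snap(n,f):
    im=optics.get_image(n); cv2.imwrite('pics/'+f,cv2.cvtColor(im,cv2.COLOR_RGB2BGR)); return im
def ray(n,uv,z):
    c=optics.camera_info(n); R=np.array(c['R']);t=np.array(c['t'])
    d=R.T@np.array([(uv[0]-c['cx'])/c['fx'],(uv[1]-c['cy'])/c['fy'],1]); o=-R.T@t
    return o+d*(z-o[2])/d[2]
E
python3 - <<'E'
from h import *
s=arm.observe(); print(s)
for n in('top','scene'):
    snap(n,n+'0.png')
    for th,z in(('place_left',.028),('place_middle',.028),('place_right',.028),('mat',0),('tray',0),('tape',0),('wrench',0),('meter',0)):
        for d in optics.pinpoint(n,th)[:2]: print(n,th,round(d['score'],2),np.round(d['location'],1),np.round(ray(n,d['location'],z),4))
E
```

```text
pics
{'clock': 0.0, 'joints': array([ 1.02839948,  0.43521442,  0.02498442,  1.57409136, -0.01158579,
        1.13401226, -0.07509361]), 'dq': array([-0.00026829, -0.00098629, -0.00109654,  0.00150362,  0.00083133,
       -0.00055723,  0.0016859 ]), 'joint_efforts': array([-5.81720287e-04, -6.67851663e+01,  9.84916762e-01, -3.14461219e+01,
       -6.05734158e-02,  4.28639946e-02,  1.54954964e-04]), 'position': array([ 0.26582749, -0.56510728,  0.23995264]), 'ee_rot': array([-3.06450157e+00, -6.84846279e-01,  7.84817484e-04]), 'force': array([-0.42884581,  0.33210076, -0.24892446]), 'ft_torque': array([0.00782343, 0.00096995, 0.00746654]), 'width': 1.0017675535986807}
top place_left 0.8 [189.8 233.6] [0.5049 0.345  0.028 ]
top place_middle 0.57 [258.3 225.2] [0.5321 0.1524 0.028 ]
top place_right 0.9 [323.7 207. ] [ 0.5875 -0.0316  0.028 ]
top mat 0.8 [257.7 218.8] [0.5547 0.1583 0.    ]
top tray 0.6 [435.7 220.9] [ 0.5573 -0.3544  0.    ]
top tape 0.94 [270.8 162.8] [0.7221 0.1261 0.    ]
top meter 0.87 [310.4 162.1] [0.726  0.0095 0.    ]
scene place_left 0.69 [205.8 279. ] [ 0.5868 -0.3576  0.028 ]
scene place_left 0.58 [394.2 149.3] [0.5049 0.335  0.028 ]
scene place_middle 0.71 [361.9 180.5] [0.5537 0.1508 0.028 ]
scene place_middle 0.51 [432.5 189. ] [0.7047 0.2848 0.028 ]
scene place_right 0.62 [323.4 212.2] [ 0.5856 -0.0171  0.028 ]
scene place_right 0.24 [373.2 248.2] [0.7562 0.0041 0.028 ]
scene mat 0.64 [362.9 188.4] [0.5595 0.1523 0.    ]
scene mat 0.64 [202.7 277.6] [ 0.5576 -0.3586  0.    ]
scene tray 0.95 [202.4 278.3] [ 0.559 -0.36   0.   ]
scene tape 0.82 [400.9 224.1] [0.7279 0.137  0.    ]
scene wrench 0.72 [433.3 190.8] [0.6949 0.3089 0.    ]
scene wrench 0.59 [361.2 179.3] [0.5259 0.1759 0.    ]
scene meter 0.58 [368.7 248.4] [0.7353 0.0119 0.    ]
```

View pics/top0.png

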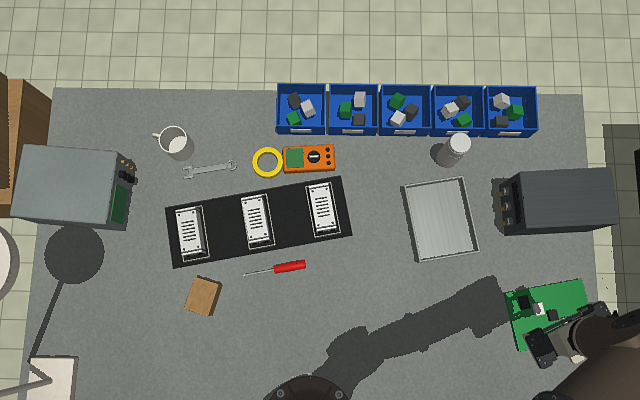

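View pics/scene0.png

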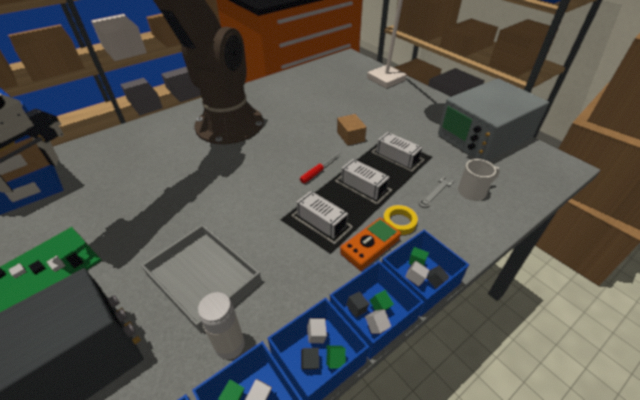

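The top picture shows the mat, with housings at about px (190,234), (257,221) and (322,208), and the tray at (440,219). The tape (268,162) and the meter (309,158) lie just beyond the mat. I'll refine the mat and tray poses.

```bash
cat > m.py <<'E'
from h import *
im=cv2.cvtColor(cv2.imread('pics/top0.png'),cv2.COLOR_BGR2GRAY)
m=((im<45)*255).astype('u1'); m[:160]=0;m[280:]=0;m[:,:155]=0;m[:,365:]=0
m=cv2.morphologyEx(m,cv2.MORPH_OPEN,np.ones((3,3)))
cs,_=cv2.findContours(m,0,2); c=max(cs,key=cv2.contourArea)
P=np.array([ray('top',p[0],.003)[:2] for p in c],'f4')
r=cv2.minAreaRect(P); print('mat',r)
print(np.round(cv2.boxPoints(r),4))
# lids: bright
for (u,v) in((190,234),(257,221),(322,208)):
    s=np.zeros_like(im); s[v-35:v+35,u-24:u+24]=(im[v-35:v+35,u-24:u+24]>150)*255
    s=cv2.morphologyEx(s,cv2.MORPH_OPEN,np.ones((3,3)));s=cv2.morphologyEx(s,cv2.MORPH_CLOSE,np.ones((7,7)))
    cs,_=cv2.findContours(s,0,2); c=max(cs,key=cv2.contourArea)
    print('lid',cv2.minAreaRect(np.array([ray('top',p[0],.053)[:2] for p in c],'f4')))
for p in((402,187),(466,178),(478,249),(415,261)): print('tray corner',np.round(ray('top',p,.043),4))
s=arm.observe();R=Ro.from_rotvec(s['ee_rot']).as_matrix();print('toolx',R[:,0],'tooly',R[:,1])
E
python3 m.py; python3 -c "
from h import *
im=cv2.imread('pics/top0.png');cv2.imwrite('pics/crop.png',cv2.resize(im[165:280,155:490],None,fx=2.38,fy=2.38,interpolation=2))"
```

```text
mat ((0.5469586253166199, 0.15815496444702148), (0.17816400527954102, 0.5190446376800537), 11.571516036987305)
[[ 0.4076  0.3945]
 [ 0.5117 -0.114 ]
 [ 0.6863 -0.0782]
 [ 0.5822  0.4303]]
lid ((0.5109087824821472, 0.34393641352653503), (0.10898061096668243, 0.054692402482032776), 11.791741371154785)
lid ((0.5485885143280029, 0.1602427363395691), (0.10929127782583237, 0.05797778442502022), 12.039346694946289)
lid ((0.5847112536430359, -0.026607900857925415), (0.10915879160165787, 0.05524268373847008), 10.894923210144043)
tray corner [ 0.646 -0.252  0.043]
tray corner [ 0.675  -0.4332  0.043 ]
tray corner [ 0.4742 -0.4596  0.043 ]
tray corner [ 0.438  -0.2854  0.043 ]
toolx [ 9.04881891e-01  4.25662734e-01 -2.32622002e-05] tooly [ 4.25662735e-01 -9.04881888e-01  6.55443760e-05]
```

View pics/crop.png

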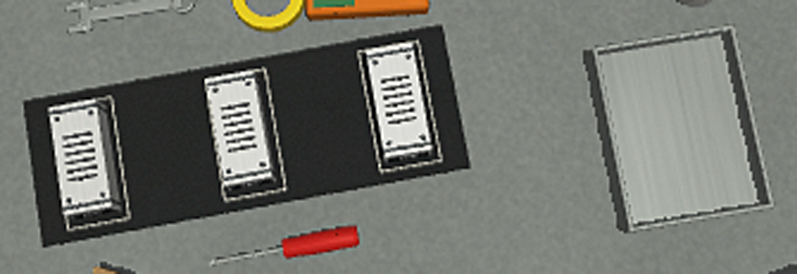

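```bash
python3 -m creep '[{"translation":[0,0,0],"rot":[0,0,6.8],"jaw":0.0918},{"translation":[0,0,0],"rot":[0,0,6.8],"jaw":0.0918},{"translation":[0.0263,-0.0289,0],"rot":[0,0,0],"jaw":0.0918},{"translation":[0.0263,-0.0289,0],"rot":[0,0,0],"jaw":0.0918},{"translation":[0.0263,-0.0289,0],"rot":[0,0,0],"jaw":0.0918},{"translation":[0.0263,-0.0289,0],"rot":[0,0,0],"jaw":0.0918},{"translation":[0.0263,-0.0289,0],"rot":[0,0,0],"jaw":0.0918},{"translation":[0.0263,-0.0289,0],"rot":[0,0,0],"jaw":0.0918},{"translation":[0.0263,-0.0289,0],"rot":[0,0,0],"jaw":0.0918},{"translation":[0.0263,-0.0289,0],"rot":[0,0,0],"jaw":0.0918}]' 50
cat > t.py <<'E'
from h import *
import sys
# remaining shift in tool axes to a target; usage t.py x y z yawdeg
x,y,z,w=map(float,sys.argv[1:5]); s=arm.observe()
R=Ro.from_rotvec(s['ee_rot']); Rt=Ro.from_matrix(np.array([[np.cos(np.radians(w)),np.sin(np.radians(w)),0],[np.sin(np.radians(w)),-np.cos(np.radians(w)),0],[0,0,-1]]))
print('clock',round(s['clock'],2),'pos',np.round(s['position'],4),'width',round(s['width'],3),'F',np.round(s['force'],2),'M',np.round(s['ft_torque'],3),'q',np.round(s['joints'],2))
print('shift(now axes)',np.round(R.inv().apply(np.array([x,y,z])-s['position']),4),'shift(final axes)',np.round(Rt.inv().apply(np.array([x,y,z])-s['position']),4),'rot',np.round(np.degrees((R.inv()*Rt).as_rotvec()),2))
E
python3 t.py 0.5851 -0.0282 0.24 11.57
```

```text
clock: 1.73
position: [0.4264, -0.2951, 0.241]
ee_rot: [3.125, 0.317, 0.001]
force: [1.4, 0.6, -0.6]
width: 0.997
clock 1.73 pos [ 0.4264 -0.2951  0.241 ] width 0.997 F [ 1.43  0.59 -0.61] M [ 0.01  -0.046  0.035] q [ 0.54  0.26 -0.05  1.83  0.01  1.05 -0.88]
shift(now axes) [ 0.2091 -0.2295  0.001 ] shift(final axes) [ 0.209  -0.2296  0.001 ] rot [ 0.03 -0.03  0.02]
```

```bash
python3 -m creep '[{"translation":[0.0263,-0.0289,0],"rot":[0,0,0],"jaw":0.0918},{"translation":[0.0263,-0.0289,0],"rot":[0,0,0],"jaw":0.0918},{"translation":[0.0263,-0.0289,0],"rot":[0,0,0],"jaw":0.0918},{"translation":[0.0263,-0.0289,0],"rot":[0,0,0],"jaw":0.0918},{"translation":[0.0263,-0.0289,0],"rot":[0,0,0],"jaw":0.0918},{"translation":[0.0263,-0.0289,0],"rot":[0,0,0],"jaw":0.0918},{"translation":[0.0263,-0.0289,0.02],"rot":[0,0,0],"jaw":0.0918},{"translation":[0.0235,-0.026,0.02],"rot":[0,0,0],"jaw":0.0918},{"translation":[0,0,0.02],"rot":[0,0,0],"jaw":0.0918},{"translation":[0,0,0],"rot":[0,0,0],"jaw":0.0918},{"translation":[0,0,0],"rot":[0,0,0],"jaw":0.0918}]'
python3 t.py 0.5851 -0.0282 0.025 11.57
python3 - <<'E'
from h import *
snap('wrist','w1.png')
for d in optics.pinpoint('wrist','place_right'): print(d['score'],d['location'],ray('wrist',d['location'],.028))
E
```

```text
clock: 2.65
position: [0.5814, -0.0333, 0.181]
ee_rot: [3.125, 0.318, -0.004]
force: [-0.8, -0.4, 0.1]
width: 0.998
clock 2.65 pos [ 0.5814 -0.0333  0.181 ] width 0.998 F [-0.84 -0.41  0.11] M [ 0.028 -0.019 -0.087] q [ 0.08  0.43 -0.17  1.74  0.08  0.98 -1.48]
shift(now axes) [ 0.005  -0.0043  0.156 ] shift(final axes) [ 0.0046 -0.0043  0.156 ] rot [-0.    0.15  0.05]
```

View pics/w1.png

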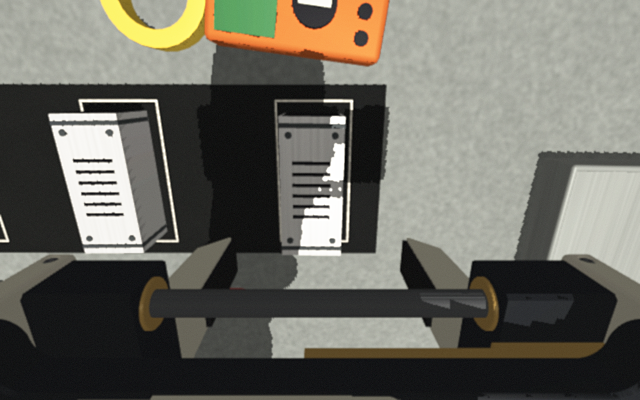

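The wrist view shows the right housing's lid at about px columns 278–346, rows 113–254, inside its white outline. I'll check that against the calibration.

```bash
python3 - <<'E'
from h import *
for p in((278,115),(346,113),(343,255),(281,252)): print('lid',np.round(ray('wrist',p,.053),4))
for p in((275,100),(352,100),(347,242)): print('outl',np.round(ray('wrist',p,.003),4))
for p in((386,86),(376,252)): print('mat corner',np.round(ray('wrist',p,.003),4))
E
```

```text
lid [0.6448 0.0131 0.053 ]
lid [ 0.6577 -0.0423  0.053 ]
lid [ 0.5281 -0.0692  0.053 ]
lid [ 0.5195 -0.01    0.053 ]
outl [0.6545 0.0238 0.003 ]
outl [ 0.6694 -0.0499  0.003 ]
outl [ 0.5198 -0.0795  0.003 ]
mat corner [ 0.6884 -0.0791  0.003 ]
mat corner [ 0.5142 -0.1147  0.003 ]
```

```bash
python3 -m creep '[{"translation":[0.0055,-0.004,0.035],"rot":[0,0,0],"jaw":0.0918},{"translation":[0,0,0.035],"rot":[0,0,0],"jaw":0.0918},{"translation":[0,0,0.035],"rot":[0,0,0],"jaw":0.0918},{"translation":[0,0,0.025],"rot":[0,0,0],"jaw":0.0918},{"translation":[0,0,0.015],"rot":[0,0,0],"jaw":0.0918},{"translation":[0,0,0.011],"rot":[0,0,0],"jaw":0.0918},{"translation":[0,0,0],"rot":[0,0,0],"jaw":0.0918},{"translation":[0,0,0],"rot":[0,0,0],"jaw":0.0918}]' 50; python3 t.py 0.586 -0.028 0.025 11.57
```

```text
clock: 3.42
position: [0.5875, -0.0289, 0.0268]
ee_rot: [3.125, 0.315, 0.002]
force: [-0.3, -0.8, 0.6]
width: 1.0
clock 3.42 pos [ 0.5875 -0.0289  0.0268] width 1.0 F [-0.32 -0.78  0.58] M [ 0.036  0.022 -0.033] q [ 0.06  0.63 -0.14  1.86  0.14  0.66 -1.53]
shift(now axes) [-0.0013 -0.0011  0.0018] shift(final axes) [-0.0013 -0.0011  0.0018] rot [ 0.03 -0.07 -0.04]
```

```bash
python3 -m creep '[{"translation":[0,0,0],"rot":[0,0,0],"jaw":0.04},{"translation":[0,0,0],"rot":[0,0,0],"jaw":0.04},{"translation":[0,0,0],"rot":[0,0,0],"jaw":0.04},{"translation":[0,0,0],"rot":[0,0,0],"jaw":0.04},{"translation":[0,0,0],"rot":[0,0,0],"jaw":0.04},{"translation":[0,0,0],"rot":[0,0,0],"jaw":0.04},{"translation":[0,0,0],"rot":[0,0,0],"jaw":0.04},{"translation":[0,0,0],"rot":[0,0,0],"jaw":0.04}]' 50; python3 t.py 0.586 -0.028 0.025 11.57
```

```text
clock: 4.08
position: [0.5868, -0.0272, 0.0261]
ee_rot: [-3.125, -0.318, -0.0]
force: [-2.1, 2.4, 4.9]
width: 0.61
clock 4.08 pos [ 0.5868 -0.0272  0.0261] width 0.61 F [-2.06  2.42  4.92] M [ 0.796  0.403 -0.108] q [ 0.06  0.63 -0.14  1.86  0.14  0.66 -1.54]
shift(now axes) [-0.001   0.0006  0.0011] shift(final axes) [-0.001   0.0006  0.0011] rot [-0.04 -0.02  0.06]
```

```bash
python3 -m creep '[{"translation":[0,0,-0.01],"rot":[0,0,0],"jaw":0.04},{"translation":[0,0,-0.02],"rot":[0,0,0],"jaw":0.04},{"translation":[0,0,-0.02],"rot":[0,0,0],"jaw":0.04},{"translation":[0,0,-0.01],"rot":[0,5,0],"jaw":0.04},{"translation":[0,0,0],"rot":[0,6,0],"jaw":0.04},{"translation":[0,0,0],"rot":[0,5,0],"jaw":0.04},{"translation":[0,0,0],"rot":[0,0,0],"jaw":0.04},{"translation":[0,0,0],"rot":[0,0,0],"jaw":0.04},{"translation":[0,0,0],"rot":[0,0,0],"jaw":0.04},{"translation":[0,0,0],"rot":[0,0,0],"jaw":0.04},{"translation":[0,0,0],"rot":[0,0,0],"jaw":0.04}]' 50
cat > r.py <<'E'
from h import *
s=arm.observe();R=Ro.from_rotvec(s['ee_rot'])
print('tilt down-component of toolx',round(R.as_matrix()[2,0],3),'pos',np.round(s['position'],4),'F',np.round(s['force'],2),'Mtool',np.round(R.inv().apply(s['ft_torque']),3),'width',round(s['width'],3),'dq',np.abs(s['dq']).max().round(3))
E
python3 r.py
python3 -m creep '[{"translation":[0,0,0],"rot":[0,-5,0],"jaw":0.04},{"translation":[0,0,0],"rot":[0,-6,0],"jaw":0.04},{"translation":[0,0,0],"rot":[0,-5,0],"jaw":0.04},{"translation":[0,0,0],"rot":[0,0,0],"jaw":0.04},{"translation":[0,0,0],"rot":[0,0,0],"jaw":0.04},{"translation":[0,0,0],"rot":[0,0,0],"jaw":0.04},{"translation":[0,0,0],"rot":[0,0,0],"jaw":0.04},{"translation":[0,0,0],"rot":[0,0,0],"jaw":0.04}]'
python3 r.py
python3 -m creep '[{"translation":[0,0,0],"rot":[0,-5,0],"jaw":0.04},{"translation":[0,0,0],"rot":[0,-6,0],"jaw":0.04},{"translation":[0,0,0],"rot":[0,-5,0],"jaw":0.04},{"translation":[0,0,0],"rot":[0,0,0],"jaw":0.04},{"translation":[0,0,0],"rot":[0,0,0],"jaw":0.04},{"translation":[0,0,0],"rot":[0,0,0],"jaw":0.04},{"translation":[0,0,0],"rot":[0,0,0],"jaw":0.04},{"translation":[0,0,0],"rot":[0,0,0],"jaw":0.04}]'
python3 r.py
python3 -m creep '[{"translation":[0,0,0],"rot":[0,5,0],"jaw":0.04},{"translation":[0,0,0],"rot":[0,6,0],"jaw":0.04},{"translation":[0,0,0],"rot":[0,5,0],"jaw":0.04},{"translation":[0,0,0],"rot":[0,0,0],"jaw":0.04},{"translation":[0,0,0],"rot":[0,0,0],"jaw":0.04},{"translation":[0,0,0],"rot":[0,0,0],"jaw":0.04},{"translation":[0,0,0],"rot":[0,0,0],"jaw":0.04},{"translation":[0,0,0],"rot":[0,0,0],"jaw":0.04}]'
python3 r.py
```

```text
clock: 5.0
position: [0.588, -0.0277, 0.0858]
ee_rot: [-3.068, -0.312, -0.43]
force: [-0.6, 0.0, -5.9]
width: 0.609
tilt down-component of toolx 0.275 pos [ 0.588  -0.0277  0.0858] F [-0.59  0.02 -5.85] Mtool [ 0.009 -0.598  0.046] width 0.609 dq 0.011
clock: 5.67
position: [0.5859, -0.0286, 0.0857]
ee_rot: [3.125, 0.316, 0.0]
force: [-0.7, -0.2, -6.5]
width: 0.606
tilt down-component of toolx 0.0 pos [ 0.5859 -0.0286  0.0857] F [-0.72 -0.22 -6.54] Mtool [0.03  0.03  0.028] width 0.606 dq 0.01
clock: 6.33
position: [0.5862, -0.0287, 0.0863]
ee_rot: [3.068, 0.31, -0.429]
force: [0.5, 0.3, -4.8]
width: 0.608
tilt down-component of toolx -0.274 pos [ 0.5862 -0.0287  0.0863] F [ 0.49  0.26 -4.8 ] Mtool [0.039 0.631 0.026] width 0.608 dq 0.01
clock: 7.0
position: [0.5877, -0.0277, 0.0856]
ee_rot: [-3.125, -0.318, 0.001]
force: [-0.0, 0.7, -6.0]
width: 0.611
tilt down-component of toolx -0.0 pos [ 0.5877 -0.0277  0.0856] F [-0.01  0.75 -5.97] Mtool [ 0.02  -0.002 -0.025] width 0.611 dq 0.007
```

```bash
cat > avg.py <<'E'
from h import *
L=[]
for i in range(12):
    optics.get_image('wrist'); s=arm.observe(); R=Ro.from_rotvec(s['ee_rot']); L.append(np.r_[s['force'],R.inv().apply(s['ft_torque'])])
L=np.array(L);print('mean',L.mean(0).round(3),'std',L.std(0).round(3),'tilt',round(R.as_matrix()[2,0],3),'clock',s['clock'])
E
python3 avg.py
python3 -m creep '[{"translation":[0,0,0],"rot":[0,5,0],"jaw":0.04},{"translation":[0,0,0],"rot":[0,6,0],"jaw":0.04},{"translation":[0,0,0],"rot":[0,5,0],"jaw":0.04},{"translation":[0,0,0],"rot":[0,0,0],"jaw":0.04},{"translation":[0,0,0],"rot":[0,0,0],"jaw":0.04},{"translation":[0,0,0],"rot":[0,0,0],"jaw":0.04},{"translation":[0,0,0],"rot":[0,-5,0],"jaw":0.04},{"translation":[0,0,0],"rot":[0,-6,0],"jaw":0.04},{"translation":[0,0,0],"rot":[0,-5,0],"jaw":0.04},{"translation":[0,0,0],"rot":[0,0,0],"jaw":0.04},{"translation":[0,0,0],"rot":[0,0,0],"jaw":0.04},{"translation":[0,0,0],"rot":[0,0,0],"jaw":0.04}]'
python3 avg.py; python3 t.py 0.586 -0.028 0.025 11.57
```

```text
mean [-2.460e-01 -1.800e-01 -5.509e+00  2.900e-02  4.000e-03  2.000e-03] std [0.591 0.36  0.515 0.029 0.02  0.035] tilt 0.0 clock 7.6
clock: 8.6
position: [0.587, -0.0279, 0.0854]
ee_rot: [-3.125, -0.318, -0.002]
force: [-1.1, 0.6, -5.6]
width: 0.611
mean [ 0.168 -0.133 -5.586  0.017 -0.007 -0.009] std [0.474 0.602 0.433 0.031 0.034 0.04 ] tilt 0.0 clock 9.2
clock 9.2 pos [ 0.5868 -0.0281  0.0858] width 0.603 F [ 0.77  0.14 -6.  ] M [0.019 0.003 0.043] q [ 0.07  0.55 -0.15  1.82  0.11  0.78 -1.52]
shift(now axes) [-0.0008 -0.0003  0.0608] shift(final axes) [-0.0007 -0.0003  0.0608] rot [ 0.   -0.01  0.02]
```

The right housing's moment doesn't change with tilt: a difference of −0.011 N·m, where the faulty one would give about +0.11. It is sound, so I'll put it back and go to the middle one.

```bash
python3 -m creep '[{"translation":[0,0,0.02],"rot":[0,0,0],"jaw":0.04},{"translation":[0,0,0.02],"rot":[0,0,0],"jaw":0.04},{"translation":[0,0,0.01],"rot":[0,0,0],"jaw":0.04},{"translation":[0,0,0.006],"rot":[0,0,0],"jaw":0.04},{"translation":[0,0,0.0035],"rot":[0,0,0],"jaw":0.04},{"translation":[0,0,0],"rot":[0,0,0],"jaw":0.04},{"translation":[0,0,0],"rot":[0,0,0],"jaw":0.04},{"translation":[0,0,0],"rot":[0,0,0],"jaw":0.0918},{"translation":[0,0,0],"rot":[0,0,0],"jaw":0.0918},{"translation":[0,0,0],"rot":[0,0,0],"jaw":0.0918},{"translation":[0,0,0],"rot":[0,0,0],"jaw":0.0918},{"translation":[0,0,0],"rot":[0,0,0],"jaw":0.0918}]'; python3 r.py
```

```text
clock: 10.2
position: [0.5872, -0.0281, 0.0266]
ee_rot: [3.125, 0.317, 0.001]
force: [-0.3, 0.1, -0.0]
width: 0.92
tilt down-component of toolx 0.001 pos [ 0.5872 -0.0281  0.0266] F [-0.26  0.07 -0.04] Mtool [ 0.041 -0.003  0.003] width 0.92 dq 0.002
```

```bash
python3 -m creep '[{"translation":[0,0,-0.03],"rot":[0,0,0],"jaw":0.0918},{"translation":[0,0,-0.035],"rot":[0,0,0],"jaw":0.0918},{"translation":[0,0,-0.03],"rot":[0,0,0],"jaw":0.0918},{"translation":[0,-0.02,0],"rot":[0,0,0],"jaw":0.0918},{"translation":[0,-0.0375,0],"rot":[0,0,0],"jaw":0.0918},{"translation":[0,-0.0375,0],"rot":[0,0,0],"jaw":0.0918},{"translation":[0,-0.0375,0],"rot":[0,0,0],"jaw":0.0918},{"translation":[0,-0.0375,0],"rot":[0,0,0],"jaw":0.0918},{"translation":[0,-0.02,0],"rot":[0,0,0],"jaw":0.0918},{"translation":[0,0,0],"rot":[0,0,0],"jaw":0.0918},{"translation":[0,0,0],"rot":[0,0,0],"jaw":0.0918}]'; python3 t.py 0.5487 0.1587 0.0265 11.57
python3 - <<'E'
from h import *
snap('wrist','w2.png'); snap('top','top2.png')
E
```

```text
clock: 11.12
position: [0.5482, 0.1597, 0.1214]
ee_rot: [-3.125, -0.322, -0.0]
force: [0.2, -0.9, 0.4]
width: 1.002
clock 11.12 pos [0.5482 0.1597 0.1214] width 1.002 F [ 0.16 -0.9   0.37] M [-0.03   0.021 -0.016] q [-0.24  0.48 -0.18  1.83  0.11  0.84 -1.85]
shift(now axes) [0.0003 0.0011 0.0949] shift(final axes) [0.0003 0.0011 0.0949] rot [-0.02 -0.02  0.21]
```

View pics/w2.png

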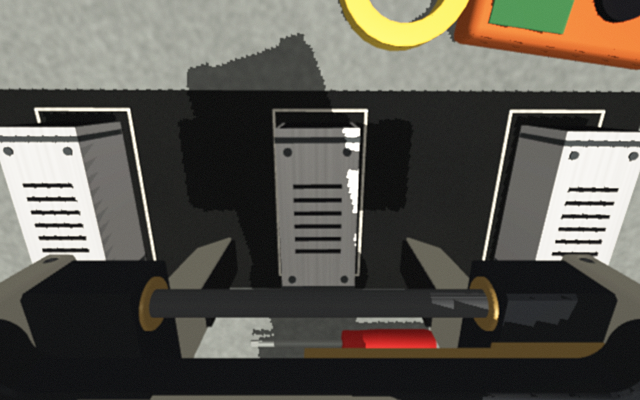

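View pics/top2.png

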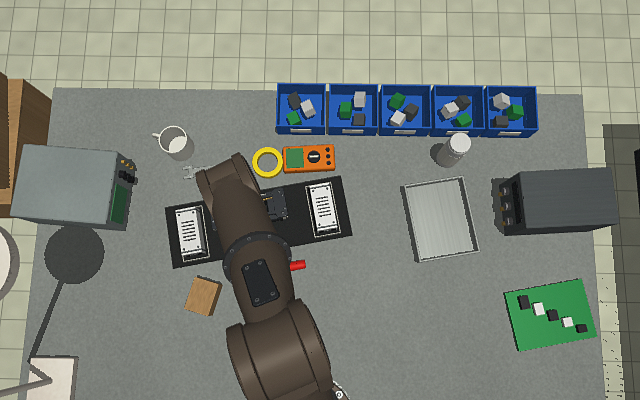

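The middle housing sits between the fingers (columns 275–362, jaw centre about 320), and the right one is standing back in its outline. Next I descend, grip, lift and tilt.

```bash
python3 -m creep '[{"translation":[0,0.001,0.03],"rot":[0,0,0],"jaw":0.0918},{"translation":[0,0,0.03],"rot":[0,0,0],"jaw":0.0918},{"translation":[0,0,0.02],"rot":[0,0,0],"jaw":0.0918},{"translation":[0,0,0.01],"rot":[0,0,0],"jaw":0.0918},{"translation":[0,0,0.005],"rot":[0,0,0],"jaw":0.0918},{"translation":[0,0,0],"rot":[0,0,0],"jaw":0.0918},{"translation":[0,0,0],"rot":[0,0,0],"jaw":0.04},{"translation":[0,0,0],"rot":[0,0,0],"jaw":0.04},{"translation":[0,0,0],"rot":[0,0,0],"jaw":0.04},{"translation":[0,0,0],"rot":[0,0,0],"jaw":0.04},{"translation":[0,0,0],"rot":[0,0,0],"jaw":0.04},{"translation":[0,0,0],"rot":[0,0,0],"jaw":0.04}]' 50
python3 r.py
python3 -m creep '[{"translation":[0,0,0],"rot":[0,0,0],"jaw":0.04},{"translation":[0,0,0],"rot":[0,0,0],"jaw":0.04},{"translation":[0,0,-0.01],"rot":[0,0,0],"jaw":0.04},{"translation":[0,0,-0.02],"rot":[0,0,0],"jaw":0.04},{"translation":[0,0,-0.02],"rot":[0,0,0],"jaw":0.04},{"translation":[0,0,-0.01],"rot":[0,5,0],"jaw":0.04},{"translation":[0,0,0],"rot":[0,6,0],"jaw":0.04},{"translation":[0,0,0],"rot":[0,5,0],"jaw":0.04},{"translation":[0,0,0],"rot":[0,0,0],"jaw":0.04},{"translation":[0,0,0],"rot":[0,0,0],"jaw":0.04},{"translation":[0,0,0],"rot":[0,0,0],"jaw":0.04},{"translation":[0,0,0],"rot":[0,0,0],"jaw":0.04}]' 50
python3 r.py
python3 -m creep '[{"translation":[0,0,0],"rot":[0,-5,0],"jaw":0.04},{"translation":[0,0,0],"rot":[0,-6,0],"jaw":0.04},{"translation":[0,0,0],"rot":[0,-5,0],"jaw":0.04},{"translation":[0,0,0],"rot":[0,0,0],"jaw":0.04},{"translation":[0,0,0],"rot":[0,0,0],"jaw":0.04},{"translation":[0,0,0],"rot":[0,0,0],"jaw":0.04}]'
python3 avg.py
python3 -m creep '[{"translation":[0,0,0],"rot":[0,-5,0],"jaw":0.04},{"translation":[0,0,0],"rot":[0,-6,0],"jaw":0.04},{"translation":[0,0,0],"rot":[0,-5,0],"jaw":0.04},{"translation":[0,0,0],"rot":[0,0,0],"jaw":0.04},{"translation":[0,0,0],"rot":[0,0,0],"jaw":0.04},{"translation":[0,0,0],"rot":[0,0,0],"jaw":0.04},{"translation":[0,0,0],"rot":[0,5,0],"jaw":0.04},{"translation":[0,0,0],"rot":[0,6,0],"jaw":0.04},{"translation":[0,0,0],"rot":[0,5,0],"jaw":0.04},{"translation":[0,0,0],"rot":[0,0,0],"jaw":0.04},{"translation":[0,0,0],"rot":[0,0,0],"jaw":0.04},{"translation":[0,0,0],"rot":[0,0,0],"jaw":0.04}]'
python3 avg.py;python3 r.py
```

```text
clock: 12.22
position: [0.5491, 0.158, 0.0268]
ee_rot: [-3.124, -0.318, -0.002]
force: [-0.5, 3.2, 2.0]
width: 0.616
tilt down-component of toolx 0.001 pos [0.5491 0.158  0.0268] F [-0.55  3.24  1.99] Mtool [ 0.826  0.039 -0.063] width 0.616 dq 0.008
clock: 13.22
position: [0.5502, 0.1572, 0.0865]
ee_rot: [-3.068, -0.311, -0.43]
force: [0.2, -0.3, -5.1]
width: 0.606
tilt down-component of toolx 0.275 pos [0.5502 0.1572 0.0865] F [ 0.17 -0.29 -5.11] Mtool [ 0.008 -0.587  0.037] width 0.606 dq 0.015
clock: 13.72
position: [0.5488, 0.1568, 0.0856]
ee_rot: [-3.125, -0.316, -0.001]
force: [-0.8, -0.7, -5.3]
width: 0.607
mean [-0.121 -0.162 -4.56   0.024 -0.03  -0.012] std [0.624 0.606 0.435 0.031 0.025 0.025] tilt 0.0 clock 14.3167
clock: 15.32
position: [0.549, 0.1571, 0.0871]
ee_rot: [3.125, 0.318, 0.0]
force: [0.3, 0.6, -4.9]
width: 0.608
mean [ 0.164 -0.119 -4.62   0.024 -0.     0.006] std [0.402 0.363 0.61  0.027 0.038 0.026] tilt -0.0 clock 15.9167
tilt down-component of toolx -0.0 pos [0.5488 0.157  0.0861] F [ 0.17 -0.44 -3.45] Mtool [ 0.061 -0.046  0.03 ] width 0.606 dq 0.002
```

The middle housing also shows no shift of the right size (−0.03, expected about +0.11). I'll put it back and test the left one before concluding.

```bash
python3 -m creep '[{"translation":[0,0,0.02],"rot":[0,0,0],"jaw":0.04},{"translation":[0,0,0.02],"rot":[0,0,0],"jaw":0.04},{"translation":[0,0,0.01],"rot":[0,0,0],"jaw":0.04},{"translation":[0,0,0.006],"rot":[0,0,0],"jaw":0.04},{"translation":[0,0,0.0035],"rot":[0,0,0],"jaw":0.04},{"translation":[0,0,0],"rot":[0,0,0],"jaw":0.04},{"translation":[0,0,0],"rot":[0,0,0],"jaw":0.04},{"translation":[0,0,0],"rot":[0,0,0],"jaw":0.0918},{"translation":[0,0,0],"rot":[0,0,0],"jaw":0.0918},{"translation":[0,0,0],"rot":[0,0,0],"jaw":0.0918},{"translation":[0,0,0],"rot":[0,0,0],"jaw":0.0918},{"translation":[0,0,0],"rot":[0,0,0],"jaw":0.0918}]'; python3 r.py
python3 -m creep '[{"translation":[0,0,-0.03],"rot":[0,0,0],"jaw":0.0918},{"translation":[0,0,-0.035],"rot":[0,0,0],"jaw":0.0918},{"translation":[0,0,-0.03],"rot":[0,0,0],"jaw":0.0918},{"translation":[0,-0.02,0],"rot":[0,0,0],"jaw":0.0918},{"translation":[0,-0.0375,0],"rot":[0,0,0],"jaw":0.0918},{"translation":[0,-0.0375,0],"rot":[0,0,0],"jaw":0.0918},{"translation":[0,-0.0375,0],"rot":[0,0,0],"jaw":0.0918},{"translation":[0,-0.0375,0],"rot":[0,0,0],"jaw":0.0918},{"translation":[0,-0.02,0],"rot":[0,0,0],"jaw":0.0918},{"translation":[0,0,0],"rot":[0,0,0],"jaw":0.0918},{"translation":[0,0,0],"rot":[0,0,0],"jaw":0.0918}]'; python3 t.py 0.5100 0.3445 0.0265 11.57
python3 - <<'E'
from h import *
snap('wrist','w3.png')
E
```

```text
clock: 16.92
position: [0.5491, 0.1571, 0.027]
ee_rot: [-3.125, -0.317, -0.001]
force: [0.2, -0.7, -1.0]
width: 0.921
tilt down-component of toolx 0.001 pos [0.5491 0.1571 0.027 ] F [ 0.24 -0.65 -1.  ] Mtool [-0.027 -0.011 -0.014] width 0.921 dq 0.003
clock: 17.83
position: [0.5097, 0.3448, 0.1216]
ee_rot: [-3.125, -0.322, 0.0]
force: [-0.3, -0.9, -0.3]
width: 0.998
clock 17.83 pos [0.5097 0.3448 0.1216] width 0.998 F [-0.27 -0.93 -0.33] M [-0.012 -0.004  0.013] q [-0.54  0.55 -0.21  1.72  0.14  0.89 -2.17]
shift(now axes) [0.0002 0.0004 0.0951] shift(final axes) [0.0002 0.0004 0.0951] rot [-0.02  0.01  0.2 ]
```

View pics/w3.png

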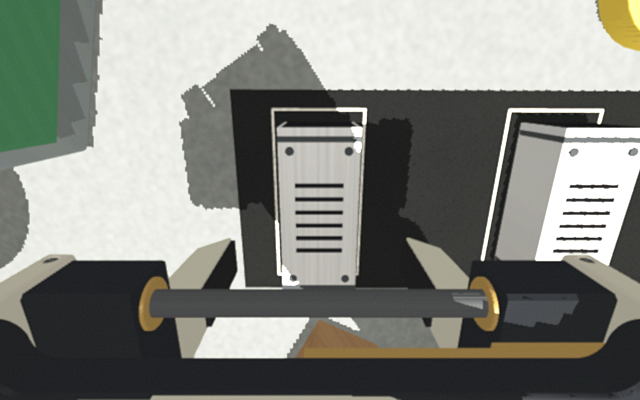

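The left housing is centred between the fingers (columns 277–362), and the carton (340,335) is clear. I'll run the same test.

```bash
python3 -m creep '[{"translation":[0,0,0.03],"rot":[0,0,0.2],"jaw":0.0918},{"translation":[0,0,0.03],"rot":[0,0,0],"jaw":0.0918},{"translation":[0,0,0.02],"rot":[0,0,0],"jaw":0.0918},{"translation":[0,0,0.01],"rot":[0,0,0],"jaw":0.0918},{"translation":[0,0,0.005],"rot":[0,0,0],"jaw":0.0918},{"translation":[0,0,0],"rot":[0,0,0],"jaw":0.0918},{"translation":[0,0,0],"rot":[0,0,0],"jaw":0.04},{"translation":[0,0,0],"rot":[0,0,0],"jaw":0.04},{"translation":[0,0,0],"rot":[0,0,0],"jaw":0.04},{"translation":[0,0,0],"rot":[0,0,0],"jaw":0.04},{"translation":[0,0,0],"rot":[0,0,0],"jaw":0.04},{"translation":[0,0,0],"rot":[0,0,0],"jaw":0.04}]' 50
python3 r.py
python3 -m creep '[{"translation":[0,0,0],"rot":[0,0,0],"jaw":0.04},{"translation":[0,0,0],"rot":[0,0,0],"jaw":0.04},{"translation":[0,0,-0.01],"rot":[0,0,0],"jaw":0.04},{"translation":[0,0,-0.02],"rot":[0,0,0],"jaw":0.04},{"translation":[0,0,-0.02],"rot":[0,0,0],"jaw":0.04},{"translation":[0,0,-0.01],"rot":[0,5,0],"jaw":0.04},{"translation":[0,0,0],"rot":[0,6,0],"jaw":0.04},{"translation":[0,0,0],"rot":[0,5,0],"jaw":0.04},{"translation":[0,0,0],"rot":[0,0,0],"jaw":0.04},{"translation":[0,0,0],"rot":[0,0,0],"jaw":0.04},{"translation":[0,0,0],"rot":[0,0,0],"jaw":0.04},{"translation":[0,0,0],"rot":[0,0,0],"jaw":0.04}]' 50
python3 r.py
python3 -m creep '[{"translation":[0,0,0],"rot":[0,-5,0],"jaw":0.04},{"translation":[0,0,0],"rot":[0,-6,0],"jaw":0.04},{"translation":[0,0,0],"rot":[0,-5,0],"jaw":0.04},{"translation":[0,0,0],"rot":[0,0,0],"jaw":0.04},{"translation":[0,0,0],"rot":[0,0,0],"jaw":0.04},{"translation":[0,0,0],"rot":[0,0,0],"jaw":0.04}]'
python3 avg.py
python3 -m creep '[{"translation":[0,0,0],"rot":[0,-5,0],"jaw":0.04},{"translation":[0,0,0],"rot":[0,-6,0],"jaw":0.04},{"translation":[0,0,0],"rot":[0,-5,0],"jaw":0.04},{"translation":[0,0,0],"rot":[0,0,0],"jaw":0.04},{"translation":[0,0,0],"rot":[0,0,0],"jaw":0.04},{"translation":[0,0,0],"rot":[0,0,0],"jaw":0.04},{"translation":[0,0,0],"rot":[0,5,0],"jaw":0.04},{"translation":[0,0,0],"rot":[0,6,0],"jaw":0.04},{"translation":[0,0,0],"rot":[0,5,0],"jaw":0.04},{"translation":[0,0,0],"rot":[0,0,0],"jaw":0.04},{"translation":[0,0,0],"rot":[0,0,0],"jaw":0.04},{"translation":[0,0,0],"rot":[0,0,0],"jaw":0.04}]'
python3 avg.py;python3 r.py
```

```text
clock: 18.88
position: [0.5107, 0.3437, 0.0272]
ee_rot: [-3.125, -0.312, -0.001]
force: [-0.1, 2.2, 0.3]
width: 0.613
tilt down-component of toolx 0.001 pos [0.5107 0.3437 0.0272] F [-0.13  2.18  0.31] Mtool [ 0.536  0.06  -0.041] width 0.613 dq 0.009
clock: 19.88
position: [0.5118, 0.3429, 0.0869]
ee_rot: [-3.07, -0.304, -0.43]
force: [1.2, 0.8, -5.6]
width: 0.61
tilt down-component of toolx 0.275 pos [0.5118 0.3429 0.0869] F [ 1.19  0.81 -5.62] Mtool [ 0.03  -0.5    0.027] width 0.61 dq 0.011
clock: 20.38
position: [0.5108, 0.3426, 0.0861]
ee_rot: [3.126, 0.31, 0.001]
force: [-0.9, -0.2, -5.7]
width: 0.608
mean [ 0.093  0.245 -5.527  0.038  0.006 -0.006] std [0.47  0.443 0.341 0.029 0.037 0.038] tilt 0.0 clock 20.9833
clock: 21.98
position: [0.5106, 0.3434, 0.0876]
ee_rot: [-3.126, -0.313, 0.0]
force: [0.1, 0.1, -6.1]
width: 0.609
mean [-6.000e-03  1.940e-01 -5.326e+00  4.800e-02  1.000e-03  7.000e-03] std [0.521 0.383 0.393 0.02  0.025 0.02 ] tilt -0.0 clock 22.5833
tilt down-component of toolx -0.0 pos [0.5106 0.3431 0.0866] F [ 0.16 -0.02 -5.43] Mtool [ 0.046 -0.012  0.032] width 0.608 dq 0.003
```

All the level readings agree, but the tilted reading on the left housing differs (−0.50 against −0.59). I'll average while holding each tilt.

```bash

python3 -m creep '[{"translation":[0,0,0],"rot":[0,5,0],"jaw":0.04},{"translation":[0,0,0],"rot":[0,6,0],"jaw":0.04},{"translation":[0,0,0],"rot":[0,5,0],"jaw":0.04},{"translation":[0,0,0],"rot":[0,0,0],"jaw":0.04},{"translation":[0,0,0],"rot":[0,0,0],"jaw":0.04},{"translation":[0,0,0],"rot":[0,0,0],"jaw":0.04},{"translation":[0,0,0],"rot":[0,0,0],"jaw":0.04}]'
python3 avg.py
python3 -m creep '[{"translation":[0,0,0],"rot":[0,-6,0],"jaw":0.04},{"translation":[0,0,0],"rot":[0,-6,0],"jaw":0.04},{"translation":[0,0,0],"rot":[0,-6,0],"jaw":0.04},{"translation":[0,0,0],"rot":[0,-6,0],"jaw":0.04},{"translation":[0,0,0],"rot":[0,-6,0],"jaw":0.04},{"translation":[0,0,0],"rot":[0,-2,0],"jaw":0.04},{"translation":[0,0,0],"rot":[0,0,0],"jaw":0.04},{"translation":[0,0,0],"rot":[0,0,0],"jaw":0.04},{"translation":[0,0,0],"rot":[0,0,0],"jaw":0.04},{"translation":[0,0,0],"rot":[0,0,0],"jaw":0.04}]'
python3 avg.py;python3 r.py
```

```text
clock: 23.17
position: [0.5121, 0.3433, 0.0872]
ee_rot: [-3.069, -0.304, -0.431]
force: [0.5, -0.0, -5.6]
width: 0.609
mean [ 9.500e-02 -2.270e-01 -5.603e+00  1.300e-02 -6.030e-01 -2.000e-03] std [0.587 0.356 0.485 0.031 0.026 0.019] tilt 0.276 clock 23.7667
clock: 24.6
position: [0.5097, 0.3436, 0.0872]
ee_rot: [3.069, 0.308, -0.429]
force: [-0.0, -0.4, -5.6]
width: 0.61
mean [-1.500e-02  6.900e-02 -5.365e+00  2.100e-02  5.960e-01  1.000e-03] std [0.5   0.426 0.444 0.021 0.035 0.03 ] tilt -0.276 clock 25.2
tilt down-component of toolx -0.276 pos [0.5106 0.3431 0.0867] F [-0.22  0.2  -5.31] Mtool [0.045 0.583 0.071] width 0.609 dq 0.002
```

At ±16° nothing shifted in any of the three housings, so the part may simply not have overcome its friction. I'll repeat with a much steeper tilt, starting with the left one, which is already in hand.

```bash

python3 -m creep '[{"translation":[0,0,0],"rot":[0,5,0],"jaw":0.04},{"translation":[0,0,0],"rot":[0,6,0],"jaw":0.04},{"translation":[0,0,0],"rot":[0,5,0],"jaw":0.04},{"translation":[0,0,-0.03],"rot":[0,0,0],"jaw":0.04},{"translation":[0,0,-0.03],"rot":[0,0,0],"jaw":0.04},{"translation":[0,0,0],"rot":[0,7,0],"jaw":0.04},{"translation":[0,0,0],"rot":[0,7,0],"jaw":0.04},{"translation":[0,0,0],"rot":[0,7,0],"jaw":0.04},{"translation":[0,0,0],"rot":[0,7,0],"jaw":0.04},{"translation":[0,0,0],"rot":[0,7,0],"jaw":0.04},{"translation":[0,0,0],"rot":[0,0,0],"jaw":0.04},{"translation":[0,0,0],"rot":[0,0,0],"jaw":0.04}]'
python3 r.py
python3 -m creep '[{"translation":[0,0,0],"rot":[0,0,0],"jaw":0.04},{"translation":[0,0,0],"rot":[0,0,0],"jaw":0.04},{"translation":[0,0,0],"rot":[0,-7,0],"jaw":0.04},{"translation":[0,0,0],"rot":[0,-7,0],"jaw":0.04},{"translation":[0,0,0],"rot":[0,-7,0],"jaw":0.04},{"translation":[0,0,0],"rot":[0,-7,0],"jaw":0.04},{"translation":[0,0,0],"rot":[0,-7,0],"jaw":0.04},{"translation":[0,0,0],"rot":[0,0,0],"jaw":0.04},{"translation":[0,0,0],"rot":[0,0,0],"jaw":0.04},{"translation":[0,0,0],"rot":[0,0,0],"jaw":0.04}]'
python3 avg.py;python3 r.py
```

```text
clock: 26.2
position: [0.5115, 0.3427, 0.1394]
ee_rot: [-3.017, -0.305, -0.696]
force: [0.0, 1.2, -5.3]
width: 0.605
tilt down-component of toolx 0.437 pos [0.5115 0.3427 0.1394] F [ 0.02  1.19 -5.28] Mtool [ 0.132 -0.948  0.008] width 0.605 dq 0.105
clock: 27.03
position: [0.516, 0.3389, 0.1384]
ee_rot: [3.096, 0.29, -0.157]
force: [-1.0, 0.3, -5.6]
width: 0.608
mean [-1.400e-01  4.800e-02 -5.489e+00  7.000e-02  1.610e-01 -5.000e-03] std [0.635 0.527 0.533 0.035 0.045 0.04 ] tilt -0.104 clock 27.6333
tilt down-component of toolx -0.104 pos [0.5154 0.3397 0.1387] F [-0.28  0.27 -5.05] Mtool [ 0.066  0.136 -0.051] width 0.604 dq 0.005
```

```bash
python3 t.py 0.5106 0.3435 0.147 11.57; python3 -m creep '[{"translation":[0,0,0],"rot":[0,6,0],"jaw":0.04},{"translation":[0,0,0],"rot":[0,0,0],"jaw":0.04},{"translation":[0,0,0],"rot":[0,0,0],"jaw":0.04},{"translation":[0,0,0],"rot":[0,0,0],"jaw":0.04}]'
python3 avg.py;python3 t.py 0.5106 0.3435 0.147 11.57
```

```text
clock 27.63 pos [0.5154 0.3397 0.1387] width 0.604 F [-0.28  0.27 -5.05] M [ 0.096 -0.119  0.047] q [-0.57  0.58 -0.13  1.6   0.04  1.06 -2.08]
shift(now axes) [-0.0048 -0.0044 -0.0079] shift(final axes) [-0.0039 -0.0046 -0.0083] rot [ 1.11  6.   -0.73]
clock: 27.97
position: [0.5158, 0.3399, 0.1393]
ee_rot: [3.108, 0.296, 0.001]
force: [0.5, 0.1, -4.9]
width: 0.609
mean [ 0.208  0.128 -5.605  0.049  0.01   0.008] std [0.387 0.523 0.556 0.017 0.033 0.022] tilt -0.0 clock 28.5667
clock 28.57 pos [0.5155 0.3396 0.1387] width 0.608 F [ 0.48  0.7  -6.84] M [0.045 0.015 0.015] q [-0.6   0.53 -0.11  1.69  0.09  0.93 -2.13]
shift(now axes) [-0.0041 -0.0046 -0.0084] shift(final axes) [-0.004  -0.0048 -0.0083] rot [ 1.14  0.02 -0.69]
```

Levelled, the left housing still shows no offset. I'll try abrupt stops, which should throw the part to one end even if friction is high: dash +x and stop, measure, then dash −x and stop, measure.

```bash
python3 -m creep '[{"translation":[-0.004,-0.005,0],"rot":[1.1,0,-0.7],"jaw":0.04},{"translation":[0,0,0],"rot":[0,0,0],"jaw":0.04},{"translation":[0.0416,0,0],"rot":[0,0,0],"jaw":0.04},{"translation":[0.0416,0,0],"rot":[0,0,0],"jaw":0.04},{"translation":[0.0416,0,0],"rot":[0,0,0],"jaw":0.04},{"translation":[0,0,0],"rot":[0,0,0],"jaw":0.04},{"translation":[0,0,0],"rot":[0,0,0],"jaw":0.04},{"translation":[0,0,0],"rot":[0,0,0],"jaw":0.04},{"translation":[0,0,0],"rot":[0,0,0],"jaw":0.04},{"translation":[0,0,0],"rot":[0,0,0],"jaw":0.04}]'
python3 avg.py
python3 -m creep '[{"translation":[-0.0416,0,0],"rot":[0,0,0],"jaw":0.04},{"translation":[-0.0416,0,0],"rot":[0,0,0],"jaw":0.04},{"translation":[-0.0416,0,0],"rot":[0,0,0],"jaw":0.04},{"translation":[0,0,0],"rot":[0,0,0],"jaw":0.04},{"translation":[0,0,0],"rot":[0,0,0],"jaw":0.04},{"translation":[0,0,0],"rot":[0,0,0],"jaw":0.04},{"translation":[0,0,0],"rot":[0,0,0],"jaw":0.04},{"translation":[0,0,0],"rot":[0,0,0],"jaw":0.04}]'
python3 avg.py; python3 t.py 0.5106 0.3435 0.0265 11.57
```

```text
clock: 29.4
position: [0.6315, 0.3692, 0.1388]
ee_rot: [3.125, 0.319, -0.002]
force: [-0.4, 0.6, -4.9]
width: 0.605
mean [-0.117 -0.065 -5.416  0.028 -0.061  0.008] std [0.29  0.294 0.431 0.023 0.022 0.028] tilt -0.0 clock 30.0
clock: 30.67
position: [0.5123, 0.3441, 0.1389]
ee_rot: [3.126, 0.315, 0.002]
force: [-0.2, 0.9, -5.3]
width: 0.606
mean [ 2.50e-02 -1.20e-01 -5.88e+00  2.70e-02  2.60e-02 -2.00e-03] std [0.633 0.564 0.6   0.029 0.038 0.028] tilt -0.0 clock 31.2667
clock 31.27 pos [0.5106 0.3438 0.1386] width 0.606 F [-0.37  0.93 -4.72] M [ 0.061 -0.005  0.031] q [-0.6   0.52 -0.12  1.71  0.08  0.92 -2.12]
shift(now axes) [-0.      0.0002  0.1121] shift(final axes) [-0.      0.0003  0.1121] rot [0.04 0.01 0.02]
```

A clear change with the predicted sign: −0.061 after +x and +0.026 after −x. I'll repeat once to confirm.

```bash
python3 -m creep '[{"translation":[0.0416,0,0],"rot":[0,0,0],"jaw":0.04},{"translation":[0.0416,0,0],"rot":[0,0,0],"jaw":0.04},{"translation":[0.0416,0,0],"rot":[0,0,0],"jaw":0.04},{"translation":[0,0,0],"rot":[0,0,0],"jaw":0.04},{"translation":[0,0,0],"rot":[0,0,0],"jaw":0.04},{"translation":[0,0,0],"rot":[0,0,0],"jaw":0.04},{"translation":[0,0,0],"rot":[0,0,0],"jaw":0.04}]'
python3 avg.py
python3 -m creep '[{"translation":[-0.0416,0,0],"rot":[0,0,0],"jaw":0.04},{"translation":[-0.0416,0,0],"rot":[0,0,0],"jaw":0.04},{"translation":[-0.0416,0,0],"rot":[0,0,0],"jaw":0.04},{"translation":[0,0,0],"rot":[0,0,0],"jaw":0.04},{"translation":[0,0,0],"rot":[0,0,0],"jaw":0.04},{"translation":[0,0,0],"rot":[0,0,0],"jaw":0.04},{"translation":[0,0,0],"rot":[0,0,0],"jaw":0.04}]'
python3 avg.py
```

```text
clock: 31.85
position: [0.6314, 0.3691, 0.1383]
ee_rot: [3.125, 0.319, -0.003]
force: [-0.8, 0.2, -6.1]
width: 0.605
mean [-1.190e-01 -1.090e-01 -5.533e+00  2.400e-02 -4.500e-02 -1.000e-03] std [0.39  0.722 0.452 0.024 0.017 0.03 ] tilt -0.0 clock 32.45
clock: 33.03
position: [0.5124, 0.3442, 0.1393]
ee_rot: [-3.125, -0.316, -0.004]
force: [0.9, 0.0, -4.9]
width: 0.608
mean [-5.600e-02 -1.860e-01 -5.382e+00  2.700e-02  1.900e-02  5.000e-03] std [0.667 0.511 0.422 0.019 0.03  0.032] tilt -0.0 clock 33.6333
```

Repeated: −0.045 and +0.019. To rule out a sensor bias that depends on pose, I'll go to the same far pose slowly, so the part should stay where it is.

```bash
python3 -m creep '[{"translation":[0.006,0,0],"rot":[0,0,0],"jaw":0.04},{"translation":[0.012,0,0],"rot":[0,0,0],"jaw":0.04},{"translation":[0.018,0,0],"rot":[0,0,0],"jaw":0.04},{"translation":[0.022,0,0],"rot":[0,0,0],"jaw":0.04},{"translation":[0.022,0,0],"rot":[0,0,0],"jaw":0.04},{"translation":[0.018,0,0],"rot":[0,0,0],"jaw":0.04},{"translation":[0.014,0,0],"rot":[0,0,0],"jaw":0.04},{"translation":[0.009,0,0],"rot":[0,0,0],"jaw":0.04},{"translation":[0.004,0,0],"rot":[0,0,0],"jaw":0.04},{"translation":[0,0,0],"rot":[0,0,0],"jaw":0.04},{"translation":[0,0,0],"rot":[0,0,0],"jaw":0.04}]'
python3 avg.py; python3 t.py 0.5106 0.3435 0.0265 11.57
```

```text
clock: 34.55
position: [0.6327, 0.3688, 0.1382]
ee_rot: [3.125, 0.317, -0.002]
force: [-0.6, -0.7, -6.0]
width: 0.606
mean [ 1.100e-02  7.900e-02 -5.525e+00  2.500e-02 -5.300e-02  5.000e-03] std [0.392 0.484 0.477 0.04  0.055 0.021] tilt -0.0 clock 35.15
clock 35.15 pos [0.633  0.3688 0.1386] width 0.606 F [ 0.25  0.67 -5.11] M [0.013 0.079 0.007] q [-0.54  0.7  -0.1   1.37  0.07  1.07 -2.02]
shift(now axes) [-0.125   0.0002  0.1121] shift(final axes) [-0.125   0.0003  0.1121] rot [0.04 0.01 0.01]
```

The slow control also gave −0.053, so the sensor appears to have a pose-dependent bias, or the part slides almost freely. Held-tilt readings taken at the same pose are the better comparison. The right housing weighs the same as the left, so I'll put the left one down and measure the right with the identical ±16° hold.

```bash
python3 -m creep '[{"translation":[-0.02,0,0.01],"rot":[0,0,0],"jaw":0.04},{"translation":[-0.035,0,0.01],"rot":[0,0,0],"jaw":0.04},{"translation":[-0.035,0,0.015],"rot":[0,0,0],"jaw":0.04},{"translation":[-0.025,0,0.02],"rot":[0,0,0],"jaw":0.04},{"translation":[-0.01,0,0.025],"rot":[0,0,0],"jaw":0.04},{"translation":[0,0,0.017],"rot":[0,0,0],"jaw":0.04},{"translation":[0,0,0.009],"rot":[0,0,0],"jaw":0.04},{"translation":[0,0,0.0045],"rot":[0,0,0],"jaw":0.04},{"translation":[0,0,0],"rot":[0,0,0],"jaw":0.04},{"translation":[0,0,0],"rot":[0,0,0],"jaw":0.04}]'; python3 r.py
python3 -m creep '[{"translation":[0,0,0],"rot":[0,0,0],"jaw":0.0918},{"translation":[0,0,0],"rot":[0,0,0],"jaw":0.0918},{"translation":[0,0,0],"rot":[0,0,0],"jaw":0.0918},{"translation":[0,0,0],"rot":[0,0,0],"jaw":0.0918},{"translation":[0,0,-0.03],"rot":[0,0,0],"jaw":0.0918},{"translation":[0,0,-0.035],"rot":[0,0,0],"jaw":0.0918},{"translation":[0,0.01,-0.03],"rot":[0,0,0],"jaw":0.0918},{"translation":[0,0.038,0],"rot":[0,0,0],"jaw":0.0918},{"translation":[0,0.038,0],"rot":[0,0,0],"jaw":0.0918},{"translation":[0,0.038,0],"rot":[0,0,0],"jaw":0.0918},{"translation":[0,0.038,0],"rot":[0,0,0],"jaw":0.0918},{"translation":[0,0.038,0],"rot":[0,0,0],"jaw":0.0918}]'; python3 t.py 0.5872 -0.0281 0.0265 11.57
```

```text
clock: 35.98
position: [0.5119, 0.3442, 0.0289]
ee_rot: [-3.126, -0.316, -0.002]
force: [-0.4, -0.2, -5.3]
width: 0.607
tilt down-component of toolx 0.002 pos [0.5119 0.3442 0.0289] F [-0.35 -0.16 -5.27] Mtool [0.071 0.064 0.004] width 0.607 dq 0.007
clock: 36.98
position: [0.5511, 0.1462, 0.1239]
ee_rot: [3.125, 0.318, 0.002]
force: [0.3, 0.0, 0.3]
width: 1.0
clock 36.98 pos [0.5511 0.1462 0.1239] width 1.0 F [0.25 0.04 0.33] M [ 0.021 -0.039  0.022] q [-0.27  0.47 -0.11  1.84  0.07  0.83 -1.79]
shift(now axes) [0.0002 0.1779 0.0975] shift(final axes) [0.0004 0.178  0.0974] rot [ 0.04 -0.05  0.03]
```

```bash
python3 -m creep '[{"translation":[0,0.038,0],"rot":[0,0,0],"jaw":0.0918},{"translation":[0,0.038,0],"rot":[0,0,0],"jaw":0.0918},{"translation":[0,0.038,0],"rot":[0,0,0],"jaw":0.0918},{"translation":[0,0.036,0],"rot":[0,0,0],"jaw":0.0918},{"translation":[0,0.026,0.01],"rot":[0,0,0],"jaw":0.0918},{"translation":[0,0,0.01],"rot":[0,0,0],"jaw":0.0918},{"translation":[0,0,0.003],"rot":[0,0,0],"jaw":0.0918}]'; python3 t.py 0.5872 -0.0281 0.0265 11.57
```

```text
clock: 37.57
position: [0.5857, -0.0269, 0.0993]
ee_rot: [3.125, 0.311, -0.002]
force: [-0.0, 1.1, -0.1]
width: 1.0
clock 37.57 pos [ 0.5857 -0.0269  0.0993] width 1.0 F [-0.02  1.12 -0.08] M [0.085 0.051 0.022] q [ 0.01  0.53 -0.08  1.82  0.06  0.8  -1.47]
shift(now axes) [0.0014 0.0014 0.0728] shift(final axes) [0.0013 0.0015 0.0728] rot [ 0.07  0.08 -0.21]
```

```bash
python3 -m creep '[{"translation":[0.001,0,0.03],"rot":[0,0,0],"jaw":0.0918},{"translation":[0,0,0.025],"rot":[0,0,0],"jaw":0.0918},{"translation":[0,0,0.013],"rot":[0,0,0],"jaw":0.0918},{"translation":[0,0,0.005],"rot":[0,0,0],"jaw":0.0918},{"translation":[0,0,0],"rot":[0,0,0],"jaw":0.04},{"translation":[0,0,0],"rot":[0,0,0],"jaw":0.04},{"translation":[0,0,0],"rot":[0,0,0],"jaw":0.04},{"translation":[0,0,0],"rot":[0,0,0],"jaw":0.04},{"translation":[0,0,0],"rot":[0,0,0],"jaw":0.04},{"translation":[0,0,0],"rot":[0,0,0],"jaw":0.04},{"translation":[0,0,0],"rot":[0,0,0],"jaw":0.04}]' 50; python3 r.py
python3 -m creep '[{"translation":[0,0,-0.01],"rot":[0,0,0],"jaw":0.04},{"translation":[0,0,-0.02],"rot":[0,0,0],"jaw":0.04},{"translation":[0,0,-0.02],"rot":[0,0,0],"jaw":0.04},{"translation":[0,0,-0.01],"rot":[0,5,0],"jaw":0.04},{"translation":[0,0,0],"rot":[0,6,0],"jaw":0.04},{"translation":[0,0,0],"rot":[0,5,0],"jaw":0.04},{"translation":[0,0,0],"rot":[0,0,0],"jaw":0.04},{"translation":[0,0,0],"rot":[0,0,0],"jaw":0.04},{"translation":[0,0,0],"rot":[0,0,0],"jaw":0.04},{"translation":[0,0,0],"rot":[0,0,0],"jaw":0.04}]'
python3 avg.py
python3 -m creep '[{"translation":[0,0,0],"rot":[0,-6,0],"jaw":0.04},{"translation":[0,0,0],"rot":[0,-6,0],"jaw":0.04},{"translation":[0,0,0],"rot":[0,-6,0],"jaw":0.04},{"translation":[0,0,0],"rot":[0,-6,0],"jaw":0.04},{"translation":[0,0,0],"rot":[0,-6,0],"jaw":0.04},{"translation":[0,0,0],"rot":[0,-2,0],"jaw":0.04},{"translation":[0,0,0],"rot":[0,0,0],"jaw":0.04},{"translation":[0,0,0],"rot":[0,0,0],"jaw":0.04},{"translation":[0,0,0],"rot":[0,0,0],"jaw":0.04},{"translation":[0,0,0],"rot":[0,0,0],"jaw":0.04}]'
python3 avg.py
```

```text
clock: 38.48
position: [0.588, -0.0255, 0.0283]
ee_rot: [3.124, 0.316, 0.003]
force: [-0.2, -3.1, 6.6]
width: 0.608
tilt down-component of toolx 0.002 pos [ 0.588  -0.0255  0.0283] F [-0.21 -3.14  6.55] Mtool [-0.685 -0.085 -0.105] width 0.608 dq 0.002
clock: 39.32
position: [0.5883, -0.0239, 0.0876]
ee_rot: [-3.068, -0.312, -0.43]
force: [1.1, -0.9, -5.8]
width: 0.61
mean [-5.700e-02 -4.300e-02 -5.774e+00  3.000e-03 -6.500e-01 -7.000e-03] std [0.558 0.581 0.497 0.025 0.036 0.03 ] tilt 0.275 clock 39.9167
clock: 40.75
position: [0.5866, -0.0249, 0.0878]
ee_rot: [3.067, 0.31, -0.429]
force: [-0.8, 0.4, -5.1]
width: 0.604
mean [-0.177  0.255 -5.583  0.019  0.664  0.014] std [0.355 0.443 0.539 0.029 0.047 0.03 ] tilt -0.276 clock 41.35
```

Right averages ±0.657 against left ±0.600 at equal weight. The 0.057 N·m drop on both sides is what the part lying at the low end predicts (0.055), so the left housing is the faulty one. I'll put the right one back gently and fetch the left.

```bash
python3 -m creep '[{"translation":[0,0,0],"rot":[0,5,0],"jaw":0.04},{"translation":[0,0,0],"rot":[0,6,0],"jaw":0.04},{"translation":[0,0,0],"rot":[0,5,0],"jaw":0.04},{"translation":[0,0,0.02],"rot":[0,0,0],"jaw":0.04},{"translation":[0,0,0.02],"rot":[0,0,0],"jaw":0.04},{"translation":[0,0,0.01],"rot":[0,0,0],"jaw":0.04},{"translation":[0,0,0.006],"rot":[0,0,0],"jaw":0.04},{"translation":[0,0,0.003],"rot":[0,0,0],"jaw":0.04},{"translation":[0,0,0],"rot":[0,0,0],"jaw":0.04},{"translation":[0,0,0],"rot":[0,0,0],"jaw":0.04},{"translation":[0,0,0],"rot":[0,0,0],"jaw":0.04}]'; python3 r.py
```

```text
clock: 42.27
position: [0.5878, -0.0243, 0.0288]
ee_rot: [3.125, 0.317, 0.001]
force: [-0.1, -0.4, -5.7]
width: 0.609
tilt down-component of toolx 0.001 pos [ 0.5878 -0.0243  0.0288] F [-0.05 -0.41 -5.73] Mtool [ 0.065  0.066 -0.014] width 0.609 dq 0.004
```

```bash
python3 -m creep '[{"translation":[0,0,0.001],"rot":[0,0,0],"jaw":0.04},{"translation":[0,0,0],"rot":[0,0,0],"jaw":0.0918},{"translation":[0,0,0],"rot":[0,0,0],"jaw":0.0918},{"translation":[0,0,0],"rot":[0,0,0],"jaw":0.0918},{"translation":[0,0,0],"rot":[0,0,0],"jaw":0.0918},{"translation":[0,0,-0.03],"rot":[0,0,0],"jaw":0.0918},{"translation":[0,0,-0.035],"rot":[0,0,0],"jaw":0.0918},{"translation":[0,0,-0.03],"rot":[0,0,0],"jaw":0.0918},{"translation":[0,-0.038,0],"rot":[0,0,0],"jaw":0.0918},{"translation":[0,-0.04,0],"rot":[0,0,0],"jaw":0.0918},{"translation":[0,-0.04,0],"rot":[0,0,0],"jaw":0.0918},{"translation":[0,-0.04,0],"rot":[0,0,0],"jaw":0.0918}]'
python3 -m creep '[{"translation":[0,-0.04,0],"rot":[0,0,0],"jaw":0.0918},{"translation":[0,-0.04,0],"rot":[0,0,0],"jaw":0.0918},{"translation":[0,-0.04,0],"rot":[0,0,0],"jaw":0.0918},{"translation":[0,-0.04,0],"rot":[0,0,0],"jaw":0.0918},{"translation":[0,-0.036,0],"rot":[0,0,0],"jaw":0.0918},{"translation":[0,-0.02,0],"rot":[0,0,0],"jaw":0.0918},{"translation":[0,0,0],"rot":[0,0,0],"jaw":0.0918},{"translation":[0,0,0],"rot":[0,0,0],"jaw":0.0918}]'; python3 t.py 0.5115 0.344 0.0275 11.57
```

```text
clock: 43.27
position: [0.5551, 0.1318, 0.1228]
ee_rot: [3.125, 0.315, 0.001]
force: [-0.0, 0.1, 0.2]
width: 0.997
clock: 43.93
position: [0.5113, 0.3435, 0.122]
ee_rot: [3.125, 0.322, -0.0]
force: [0.8, -0.2, 0.0]
width: 0.998
clock 43.93 pos [0.5113 0.3435 0.122 ] width 0.998 F [ 0.84 -0.22  0.03] M [-0.038 -0.018 -0.037] q [-0.6   0.54 -0.12  1.72  0.08  0.89 -2.11]
shift(now axes) [ 0.0004 -0.0005  0.0945] shift(final axes) [ 0.0003 -0.0004  0.0945] rot [0.02 0.02 0.18]
```

```bash
python3 -m creep '[{"translation":[0,0,0.03],"rot":[0,0,0],"jaw":0.0918},{"translation":[0,0,0.03],"rot":[0,0,0],"jaw":0.0918},{"translation":[0,0,0.02],"rot":[0,0,0],"jaw":0.0918},{"translation":[0,0,0.01],"rot":[0,0,0],"jaw":0.0918},{"translation":[0,0,0.0045],"rot":[0,0,0],"jaw":0.0918},{"translation":[0,0,0],"rot":[0,0,0],"jaw":0.04},{"translation":[0,0,0],"rot":[0,0,0],"jaw":0.04},{"translation":[0,0,0],"rot":[0,0,0],"jaw":0.04},{"translation":[0,0,0],"rot":[0,0,0],"jaw":0.04},{"translation":[0,0,0],"rot":[0,0,0],"jaw":0.04},{"translation":[0,0,0],"rot":[0,0,0],"jaw":0.04},{"translation":[0,0,0],"rot":[0,0,0],"jaw":0.04}]' 50; python3 r.py
python3 -m creep '[{"translation":[0,0,-0.02],"rot":[0,0,0],"jaw":0.04},{"translation":[0,0,-0.03],"rot":[0,0,0],"jaw":0.04},{"translation":[0,0,-0.03],"rot":[0,0,0],"jaw":0.04},{"translation":[0,0,-0.03],"rot":[0,0,0],"jaw":0.04},{"translation":[0,0.015,-0.015],"rot":[0,0,0],"jaw":0.04},{"translation":[-0.0053,0.03,0],"rot":[0,0,0],"jaw":0.04},{"translation":[-0.0053,0.0387,0],"rot":[0,0,0],"jaw":0.04},{"translation":[-0.0053,0.0387,0],"rot":[0,0,0],"jaw":0.04},{"translation":[-0.0053,0.0387,0],"rot":[0,0,0],"jaw":0.04},{"translation":[-0.0053,0.0387,0],"rot":[0,0,0],"jaw":0.04},{"translation":[-0.0053,0.0387,0],"rot":[0,0,0],"jaw":0.04},{"translation":[-0.0053,0.0387,0],"rot":[0,0,0],"jaw":0.04}]'
python3 t.py 0.558 -0.357 0.15 10
```

```text
clock: 44.93
position: [0.5123, 0.3428, 0.0284]
ee_rot: [-3.125, -0.318, -0.002]
force: [-0.8, 2.6, 5.1]
width: 0.608
tilt down-component of toolx 0.001 pos [0.5123 0.3428 0.0284] F [-0.78  2.56  5.06] Mtool [ 0.344 -0.131  0.037] width 0.608 dq 0.002
clock: 45.93
position: [0.5302, 0.0608, 0.1522]
ee_rot: [3.124, 0.317, -0.003]
force: [0.8, 0.0, -4.5]
width: 0.605
clock 45.93 pos [0.5302 0.0608 0.1522] width 0.605 F [ 0.75  0.02 -4.53] M [ 0.016 -0.116  0.013] q [-0.15  0.39 -0.08  1.9   0.04  0.86 -1.63]
shift(now axes) [-0.0567  0.4149  0.0027] shift(final axes) [-0.0452  0.4163  0.0022] rot [0.06 0.11 1.59]
```

```bash
python3 -m creep '[{"translation":[-0.0052,0.0387,0],"rot":[0,0,0],"jaw":0.04},{"translation":[-0.0052,0.0387,0],"rot":[0,0,0],"jaw":0.04},{"translation":[-0.0052,0.0387,0],"rot":[0,0,0],"jaw":0.04},{"translation":[-0.0052,0.0387,0],"rot":[0,0,0],"jaw":0.04},{"translation":[-0.0052,0.0387,0],"rot":[0,0,0],"jaw":0.04},{"translation":[-0.0052,0.0387,0],"rot":[0,0,0],"jaw":0.04},{"translation":[-0.0052,0.0387,0],"rot":[0,0,0],"jaw":0.04},{"translation":[-0.0052,0.0387,0],"rot":[0,0,0],"jaw":0.04},{"translation":[-0.0052,0.038,0],"rot":[0,0,0],"jaw":0.04},{"translation":[-0.005,0.033,0],"rot":[0,0,0],"jaw":0.04},{"translation":[0,0.012,0],"rot":[0,0,1.5],"jaw":0.04},{"translation":[0,0,0],"rot":[0,0,0],"jaw":0.04}]'
python3 t.py 0.558 -0.357 0.037 10
python3 - <<'E'
from h import *
snap('wrist','w4.png'); snap('top','top4.png'); snap('scene','scene4.png')
E
```

```text
clock: 46.93
position: [0.5573, -0.3374, 0.1519]
ee_rot: [3.128, 0.263, -0.004]
force: [-0.3, -0.1, -4.6]
width: 0.603
clock 46.93 pos [ 0.5573 -0.3374  0.1519] width 0.603 F [-0.3  -0.09 -4.62] M [ 0.051 -0.004  0.035] q [ 0.45  0.55  0.01  1.61 -0.    0.98 -0.94]
shift(now axes) [-0.0023  0.0192  0.115 ] shift(final axes) [-0.0027  0.0194  0.1149] rot [ 0.14  0.17 -0.38]
```

View pics/w4.png

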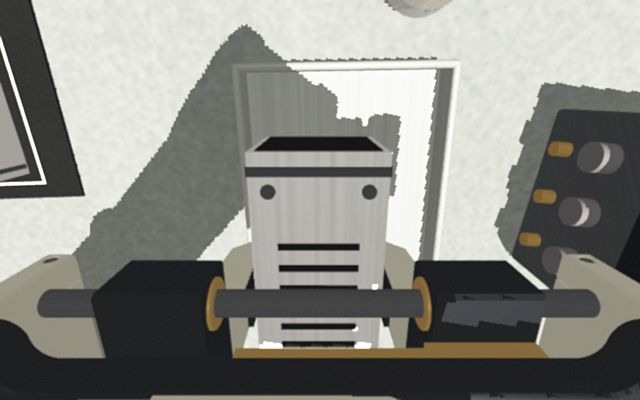

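View pics/top4.png

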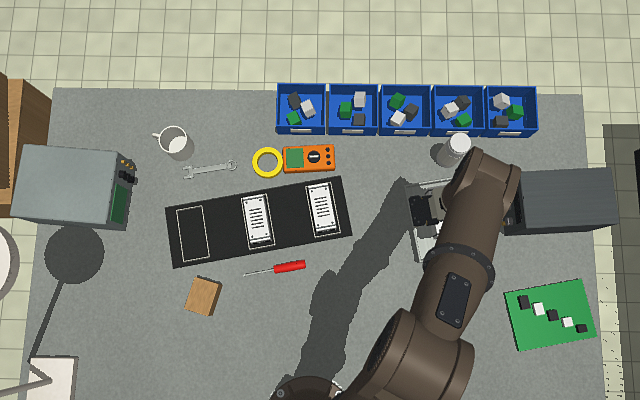

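The wrist view shows the held housing over the tray (rim corners at (234,66) and (458,63)) and an instrument with knobs to its right. The top view shows the other two housings standing in their places. I'll check the tray centre and the clearance to the knobs.

```bash
python3 - <<'E'
from h import *
for p in((234,66),(458,63),(435,262)): print('rim',np.round(ray('wrist',p,.043),4))
a=ray('wrist',(234,66),.043);b=ray('wrist',(458,63),.043);e=(a-b)/np.linalg.norm(a-b);x=np.array([e[1],-e[0],0]);print('W',np.linalg.norm(a-b),'yaw',np.degrees(np.arctan2(x[1],x[0])),'centre',(a+b)/2-.11*x)
for p in((490,190),(496,205),(507,170)): print('device top-view',[np.round(ray('top',p,z)[:2],3) for z in(.03,.1,.2)])
for p in((590,158),(570,212),(540,262)): print('knob wrist',[np.round(ray('wrist',p,z)[:2],3) for z in(.03,.1)])
E
```

```text
rim [ 0.6526 -0.25    0.043 ]
rim [ 0.6834 -0.4124  0.043 ]
rim [ 0.5214 -0.4431  0.043 ]
W 0.16528727873534624 yaw 10.742593843634603 centre [ 0.55992974 -0.35173647  0.043     ]
device top-view [array([ 0.644, -0.504]), array([ 0.629, -0.481]), array([ 0.607, -0.447])]
device top-view [array([ 0.601, -0.519]), array([ 0.588, -0.495]), array([ 0.569, -0.461])]
device top-view [array([ 0.704, -0.555]), array([ 0.685, -0.529]), array([ 0.659, -0.492])]
knob wrist [array([ 0.634, -0.55 ]), array([ 0.636, -0.488])]
knob wrist [array([ 0.585, -0.554]), array([ 0.6  , -0.491])]
knob wrist [array([ 0.533, -0.547]), array([ 0.562, -0.486])]
```

View pics/scene4.png

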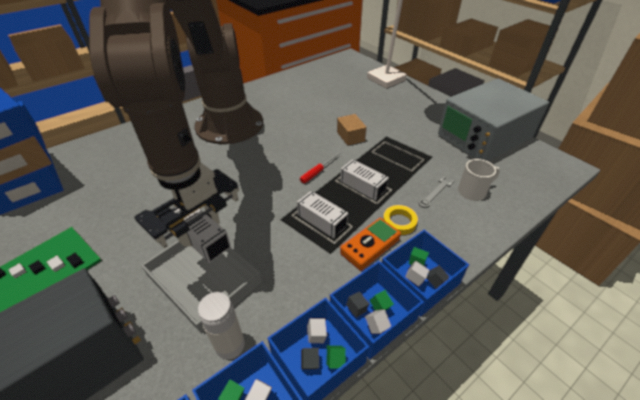

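```bash
python3 -m creep '[{"translation":[0,0.004,0.015],"rot":[0,0,0],"jaw":0.04},{"translation":[0,0.004,0.025],"rot":[0,0,0],"jaw":0.04},{"translation":[0,0,0.025],"rot":[0,0,0],"jaw":0.04},{"translation":[0,0,0.02],"rot":[0,0,0],"jaw":0.04},{"translation":[0,0,0.015],"rot":[0,0,0],"jaw":0.04},{"translation":[0,0,0.008],"rot":[0,0,0],"jaw":0.04},{"translation":[0,0,0.003],"rot":[0,0,0],"jaw":0.04},{"translation":[0,0,0.001],"rot":[0,0,0],"jaw":0.04},{"translation":[0,0,0],"rot":[0,0,0],"jaw":0.04},{"translation":[0,0,0],"rot":[0,0,0],"jaw":0.04}]'; python3 r.py
```

```text
clock: 47.92
position: [0.5616, -0.3401, 0.0423]
ee_rot: [3.128, 0.277, 0.002]
force: [1.0, -0.3, -5.9]
width: 0.608
tilt down-component of toolx 0.001 pos [ 0.5616 -0.3401  0.0423] F [ 1.02 -0.27 -5.93] Mtool [ 0.043  0.031 -0.019] width 0.608 dq 0.003
```

Lower in small steps until contact.

```bash
python3 -m creep '[{"translation":[0,0,0.002],"rot":[0,0,0],"jaw":0.04},{"translation":[0,0,0.001],"rot":[0,0,0],"jaw":0.04},{"translation":[0,0,0.001],"rot":[0,0,0],"jaw":0.04},{"translation":[0,0,0],"rot":[0,0,0],"jaw":0.04},{"translation":[0,0,0],"rot":[0,0,0],"jaw":0.04}]'; python3 r.py
```

```text
clock: 48.33
position: [0.561, -0.3401, 0.0375]
ee_rot: [3.128, 0.276, 0.0]
force: [-1.3, -0.5, -1.5]
width: 0.609
tilt down-component of toolx 0.0 pos [ 0.561  -0.3401  0.0375] F [-1.27 -0.47 -1.55] Mtool [ 0.173 -0.011 -0.009] width 0.609 dq 0.002
```

```bash
python3 -m creep '[{"translation":[0,0,0.0007],"rot":[0,0,0],"jaw":0.04},{"translation":[0,0,0.0005],"rot":[0,0,0],"jaw":0.04},{"translation":[0,0,0],"rot":[0,0,0],"jaw":0.04},{"translation":[0,0,0],"rot":[0,0,0],"jaw":0.04}]'; python3 r.py
```

```text
clock: 48.67
position: [0.561, -0.3401, 0.0375]
ee_rot: [3.128, 0.276, 0.001]
force: [-4.7, 1.5, 10.0]
width: 0.604
tilt down-component of toolx 0.0 pos [ 0.561  -0.3401  0.0375] F [-4.71  1.51 10.04] Mtool [ 1.097 -0.771 -0.019] width 0.604 dq 0.002
```

It's resting on the tray floor. I'll open only partly, because of the tray walls, and retreat straight up.

```bash
python3 -m creep '[{"translation":[0,0,-0.0015],"rot":[0,0,0],"jaw":0.074},{"translation":[0,0,0],"rot":[0,0,0],"jaw":0.074},{"translation":[0,0,0],"rot":[0,0,0],"jaw":0.074},{"translation":[0,0,0],"rot":[0,0,0],"jaw":0.074},{"translation":[0,0,-0.01],"rot":[0,0,0],"jaw":0.074},{"translation":[0,0,-0.025],"rot":[0,0,0],"jaw":0.074},{"translation":[0,0,-0.035],"rot":[0,0,0],"jaw":0.074},{"translation":[0,0,-0.04],"rot":[0,0,0],"jaw":0.074},{"translation":[0,0,-0.04],"rot":[0,0,0],"jaw":0.074},{"translation":[0,0,-0.04],"rot":[0,0,0],"jaw":0.074}]'
python3 -m creep '[{"translation":[-0.03,-0.02,0],"rot":[0,0,0],"jaw":0.074},{"translation":[-0.035,-0.02,0],"rot":[0,0,0],"jaw":0.074},{"translation":[-0.035,-0.02,0],"rot":[0,0,0],"jaw":0.074},{"translation":[-0.035,-0.02,0],"rot":[0,0,0],"jaw":0.074},{"translation":[-0.03,-0.02,0],"rot":[0,0,0],"jaw":0.074},{"translation":[0,0,0],"rot":[0,0,0],"jaw":0.074},{"translation":[0,0,0],"rot":[0,0,0],"jaw":0.074}]'
python3 r.py; python3 - <<'E'
from h import *
snap('wrist','w5.png'); snap('top','top5.png'); im=snap('scene','scene5.png')
cv2.imwrite('pics/s5c.png',cv2.cvtColor(cv2.resize(im[130:330,120:440],None,fx=2.5,fy=2.5,interpolation=2),cv2.COLOR_RGB2BGR))
E
```

```text
clock: 49.5
position: [0.5605, -0.3397, 0.2301]
ee_rot: [3.128, 0.276, 0.0]
force: [0.3, -1.2, 0.2]
width: 0.807
clock: 50.08
position: [0.3793, -0.2698, 0.2284]
ee_rot: [3.128, 0.275, 0.001]
force: [1.2, 0.4, 0.3]
width: 0.807
tilt down-component of toolx 0.0 pos [ 0.3793 -0.2698  0.2284] F [1.23 0.43 0.26] Mtool [-0.038  0.018 -0.046] width 0.807 dq 0.072
```

View pics/top5.png

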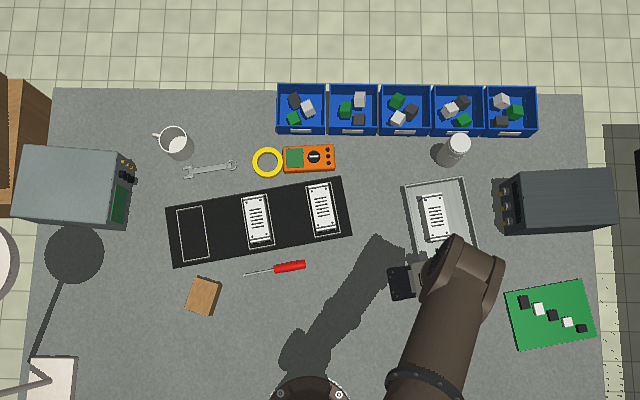

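View pics/s5c.png

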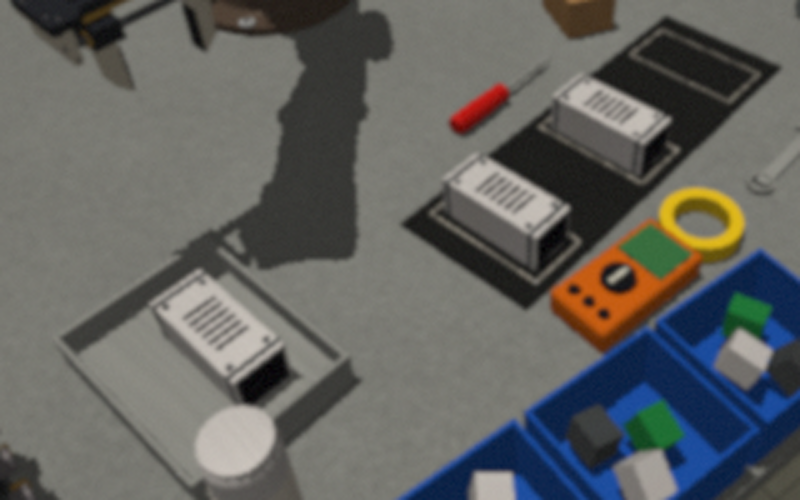

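The housing stands flat in the tray and everything else is in place. There's time to spare, so I'll check the empty-gripper moment at the same tilt. That calibrates the comparison and shows whether the middle housing's reading is consistent with being sound.

```bash
python3 -m creep '[{"translation":[0,0,0],"rot":[0,5,0],"jaw":0.074},{"translation":[0,0,0],"rot":[0,6,0],"jaw":0.074},{"translation":[0,0,0],"rot":[0,5,0],"jaw":0.074},{"translation":[0,0,0],"rot":[0,0,0],"jaw":0.074},{"translation":[0,0,0],"rot":[0,0,0],"jaw":0.074},{"translation":[0,0,0],"rot":[0,0,0],"jaw":0.074}]'; python3 avg.py
python3 -m creep '[{"translation":[0,0,0],"rot":[0,-5,0],"jaw":0.074},{"translation":[0,0,0],"rot":[0,-6,0],"jaw":0.074},{"translation":[0,0,0],"rot":[0,-5,0],"jaw":0.074}]'
```

```text
clock: 50.73
position: [0.3819, -0.2705, 0.2276]
ee_rot: [-3.076, -0.272, -0.43]
force: [-0.2, -0.0, 0.2]
width: 0.806
mean [-0.168 -0.025  0.016  0.034 -0.338  0.018] std [0.535 0.425 0.701 0.02  0.027 0.017] tilt 0.275 clock 51.3333
clock: 51.58
position: [0.3808, -0.2713, 0.2283]
ee_rot: [3.125, 0.272, -0.006]
force: [-0.5, 0.5, 0.0]
width: 0.806
```

```bash
python3 -m creep '[{"translation":[0,0,0],"rot":[0,0,0],"jaw":0.074},{"translation":[0,0,0],"rot":[0,0,0],"jaw":0.074}]'; python3 -c "
from h import *
print(arm.sign_off())"
```

```text
clock: 51.75
position: [0.3819, -0.2696, 0.227]
ee_rot: [-3.129, -0.28, -0.002]
force: [-1.1, 0.1, -0.7]
width: 0.806
the job is handed in; nothing more can be done
None
```

I judged the left housing to be the faulty one. It now stands flat and right way up in the repair tray, lowered until it touched the floor before I let go. The job was handed in at 51.8 s.

**How I chose it:** I lifted each housing and tilted it about 16° both ways, watching the wrist moment.
- **Left against right:** these two weigh about the same, and their averaged moments were ±0.600 and ±0.657 N·m. A reading with the empty gripper tilted predicts about 0.65 for a sound left housing. The 0.05 shortfall matches the 0.055 a loose 130 g part at the low end would cause.
- **Middle:** its one tilted reading, 0.587, fits the 0.598 expected of a sound housing better than the 0.543 of a faulty one.

**Last checks:** the final top and scene pictures show the left housing inside the tray. The other two stand upright in their outlines on the mat, and the other things on the bench look where they were.

**What disagreed:**
- **Level readings:** taken after each tilt, these showed no shift in any housing, although a part lying at one end should have shown.
- **Shake test:** quick dashes with the left housing did give a shift, but a slow move to the same spot gave it too, so I did not count it.
- **Middle, less certain:** I did not repeat its tilted reading with averaging, so its soundness rests partly on the left–right comparison.
- **Small drop:** while I was testing it, the left housing was let go about 1.5 mm above the mat once.

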